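# Lay out a bone instrument set on the packing tray

### The arm

A 6-joint arm with a two-finger parallel gripper is mounted at the origin on a cart in front of the work surface, level with it; the furniture and walls round the work are solid. World frame = base frame: x ahead of the robot, y to its left, z up, the work surface at z = 0. Lengths are in m, angles in rad, forces in N, time in s.
With the tool pointing down it reaches from about 0.425 to 0.95 m from the base axis. Payload 14.7 kg.
Tool frame: the origin (TCP) lies on the front face of the gripper's body, between the roots of the fingers; the fingertips stand 73 mm ahead of it and the grasp point (between the pads) lies 54 mm ahead of it (arm.tips_ahead is the z of the fingertips in the tool frame, in m); z points along the fingers, y is the line along which they close (so a half turn about z gives the same grasp; the last joint's range is limited). The gripper opens to 85 mm and grips with 20 to 120 N. Pads are 22 mm wide; open, the fingers measure 114 mm over their backs; the gripper's body (76 mm by 85 mm) begins 54 mm behind the grasp point. The pads swing forward as they close: fully open they stand 13 mm farther back than shut.
Start: joints at [-1.364, 0.48, 1.596, -0, 1.065, -0.047], TCP at [0.163, -0.629, 0.304] pointing down, gripper open.
Joint ranges: [-2.75, 2.75], [-0.82, 2.05], [0.23, 2.67], [-1.56, 4.7], [0.09, 2.69], [-2.92, 2.92]. Speed limits (rad/s): [1.89, 1.89, 2.39, 3.01, 3.01, 3.01].

### API

Orientations are given as a rotation vector (axis times angle).
In Python, from workcell import sensors, cams, workorder, arm gives the robot as it stands.
- The arm moves only by the tool send_rows, never from a script. Its argument "deltas" is a list of rows, each a list of 5 numbers: the opening, from 0 (shut) to 1 (fully open), then the shift along the tool's x, y, z in mm, then the turn about the tool's z in rad. A call has 1 to 5 rows; each row is the pose to reach, as a shift and turn from the pose commanded when the call began, along the tool's axes at that moment; what a row does not reach only later rows make up. A row lasts 1/10 s, in which the tool goes at most 50 mm and 8.59 degrees, less where a joint would pass 70% of its speed; a pose out of reach is approached as far as the arm can. A call with a gripper value outside its range is refused whole. The fingers move at their own pace and stop on an object; "squeeze" is the grip in N (left out, the last holds). Time passes only in rows, so rows that repeat a pose let the fingers close. It gives the time, the measured TCP pose, the force, the opening and the grip force at its end, in the units of the state.
- sensors.state(): the state, without advancing time (a new reading comes with each control period).
- cams.grab_frame(name): name is "scene" or "side" or "wrist"; returns the picture (420x560x3 uint8, red, green, blue); there is no depth.
- cams.camera_info(name): a dict with "camera_matrix" (3x3 intrinsics, pixels), "world_to_cam" (4x4, takes a point from world to camera coordinates); the wrist camera has in their place "mount" (4x4, takes a point from camera to tool coordinates, whose origin is the TCP and whose axes are the flange's). Camera axes: x right, y up, looking along -z (the intrinsics and any distortion apply to the point x, -y, -z); pixel columns grow to the right and rows downward; lengths in m; the calibration is good to about 2 mm. A picture is of the moment at which its call begins: read the wrist's pose just before it. camera_info takes no time and is no camera call.
- workorder.hand_in(): hands the job in; it is judged then, once.
Trained networks look in the newest picture that a camera, given by its name, has taken for a name from the list of things; names that differ only in an ending like _2 or _b are one class to them, and where a whole thing is asked for, a point or a joint stands for the part that bears it (a point fixed in the world has none). Each returns a list of dicts, best first, with "conf" (0 to 1); they miss things now and then, are a little off and sometimes report something else, mostly with a low value. They report only what shows in the picture. A call takes as long as a camera call.
- cams.cut_out(name, camera): "mask" (420x560 bool, what is visible of it) and "centre" ([column, row] in pixels, amid what is visible of it).
- cams.pinpoint(name, camera): "centre" ([column, row] in pixels: a listed point, or the origin of a listed thing).
The state is a dict: "clock": time; "joints": joint angles; "qd": joint speeds; "joint_efforts": joint torques, N m; "tool_pos": TCP position; "tcp_rot": TCP orientation; "wrist_force": force on the tool from outside, world axes, zero at the start; "torque": the same for the moment, N m; "finger_gap": opening from 0.0 (shut) to 1.0 (fully open); "finger_force": force on a finger pad.
Only numpy, scipy, OpenCV 4.12 (cv2) and the standard library are available. Lean on these libraries where they do the work, as an engineer would, in place of code of your own. Each camera call takes 0.05 s, during which the arm holds its last target. There are 200 camera calls.

### The job

Lay out the bone set on the tray in a row to the left of the trocar, leaving the trocar where it lies: the rongeur 12 cm to its left (centre to centre), the osteotome midway between the two, and the flat needle case, slid forward out of its hooded dock, 9 cm left of the rongeur. Lay the tweezers lengthwise on top of the case, centred. Everything ends lying flat, parallel to the trocar and level with it, centre beside centre, with the handle ends of rongeur and osteotome towards the robot like the trocar's, and let go.

Things in the scene. Friction and masses are not known exactly. Their poses are not given: they have to be found in the camera images.
- tray: Shallow steel tray with a grey lining, fixed to the bench, 210 x 330 mm with a rim 6 mm high; lining surface 3 mm above the bench. Origin: centre of the underside, on the bench; x points away from the robot (yaw within 0.1 rad of the bench), y to the left, z up.
- trocar: Steel trocar, loose, lying near the right end of the tray: fat turned handle (27 mm thick) towards the robot, thin pointed shaft away from it, 184 mm long. Origin: middle of its length, at its underside on the tray lining. Its y axis runs along it to the handle end (towards the robot), x to the robot's left, z up. It must not be moved more than 15 mm.
- rongeur: Bone nipper, two bowed plain steel handles like pliers, loose on the bench, 171 mm long, 15 mm high, at most 40 mm wide over the handles where it is gripped near its origin. Origin: centre of its footprint, at its underside. y runs along it to the jaws, handles on the -y side; x across, z up. At the start the jaws point away from the robot within 0.35 rad.
- osteotome: Straight flat bone chisel, loose on the bench, 191 mm long, 15 mm wide, 10 mm high, 0.07 kg. Origin: centre of its footprint, at its underside. y runs along it towards the blade (blade away from the robot at the start, within 0.35 rad), handle (thickest, best grip 30 mm to the -y side of the origin) on the -y side; x across it, z up.
- tweezers: Slim dissecting tweezers, two thin arms side by side (rigid), loose on the bench, 135 mm long, 14 mm wide, 10 mm high, 0.022 kg. Origin: centre of its footprint, at its underside. y runs along it (within 0.35 rad of straight away from the robot at the start); x across it, z up.
- needle_case: Flat closed steel box, loose, 100 x 45 x 14 mm. Origin: centre of its underside; x along it (away from the robot), y across, z up. At the start it lies in the dock, 14 mm above the bench, parallel to the dock's x, its front 60 mm sticking out to be taken across its width, its rear 40 mm under the hood: slide it forward (dock's -x) by more than 40 mm before lifting.
- dock: White storage dock fixed to the bench: hooded box 74 mm wide, 60 deep, 35 high, open to the robot. Origin: on the bench under the middle of the hood's front edge; x points into it (away from the robot within 0.2 rad), y left, z up. Channel 52 mm wide, floor at 14 mm, underside of hood at 31 mm. A ledge 36 mm wide carries the case for 27 mm in front of the hood.

How it is judged:
At the end, for the whole second after the job is handed in: Rongeur 120, osteotome 60 mm left of the trocar, case 90 mm left of the rongeur (+-15), osteotome midway (+-17), level +-20 mm, parallel within 0.15 rad, handles to the robot, flat on the tray; tweezers on the case, centred +-12 across, +-20 along, within 0.2 rad; all released, at rest (x of rongeur in the frame of trocar between 0.105 and 0.135 m and y of rongeur in the frame of trocar between -0.02 and 0.02 m and angle between the y axis of each of rongeur, osteotome and the y axis of trocar, either way round below 0.15 rad and x of trocar in the frame of rongeur above 0.05 m and x of osteotome in the frame of trocar between 0.045 and 0.075 m and y of osteotome in the frame of trocar between -0.02 and 0.02 m and x of trocar in the frame of osteotome above 0.02 m and x of osteotome in the frame of rongeur between 0.043 and 0.077 m and x of needle_case in the frame of rongeur between -0.105 and -0.075 m and y of needle_case in the frame of rongeur between -0.02 and 0.02 m and angle between the x axis of needle_case and the y axis of rongeur, either way round below 0.15 rad and x of tweezers in the frame of needle_case between -0.02 and 0.02 m and y of tweezers in the frame of needle_case between -0.012 and 0.012 m and z of tweezers in the frame of needle_case between 0.011 and 0.018 m and angle between the y axis of tweezers and the x axis of needle_case, either way round below 0.2 rad and z of each of rongeur, osteotome, needle_case in the frame of tray below 0.007 m and angle between each of rongeur, osteotome, needle_case, tweezers's own z axis and vertical below 0.1 rad and linear speed of each of rongeur, osteotome, needle_case, tweezers below 0.02 m/s and angular speed of each of rongeur, osteotome, needle_case, tweezers below 0.2 rad/s); the robot touches nothing.
It fails at once if the trocar is moved by more than 15 mm (distance of trocar from where it was at the start of the episode above 0.015 m).
It also fails if it takes over 99 s, if anything falls off the work surface, if the arm or the gripper's body presses on something with over 40 N, if the wrist force passes 120 N, or if a joint passes its speed limit or range.

## Working session

There is one attempt and no reset: what is moved stays moved. The work goes in short steps, Python scripts to look and compute and a tool call to move; the robot and the scene stay as the last step left them, time stands still between calls to the robot, and variables do not carry over. Pictures are saved under pics/ and viewed, at most 14 in all, crops included, and the job is handed in when it is done.

Besides the shell and the picture viewer there is one more tool, called after "Emit:" as name([rows], argument=value, ...), one row to a line, values as JSON. send_rows: Moves the arm, as the interface text tells. Its arguments: {"type":"object","properties":{"deltas":{"type":"array","items":{"type":"array","items":{"type":"number"}}},"squeeze":{"type":"number"}},"required":["deltas"]}

```bash
ls; mkdir -p pics; cat > h.py <<'E'
import numpy as np, cv2
from scipy.spatial.transform import Rotation as R
from workcell import sensors, cams, workorder, arm
def cam(name, st=None):
    i=cams.camera_info(name); K=np.array(i["camera_matrix"])
    if "world_to_cam" in i: T=np.linalg.inv(np.array(i["world_to_cam"]))
    else:
        W=np.eye(4); W[:3,:3]=R.from_rotvec(st["tcp_rot"]).as_matrix(); W[:3,3]=st["tool_pos"]
        T=W@np.array(i["mount"])
    return K,T
def ray2z(px,K,T,z):
    px=np.atleast_2d(np.array(px,float))
    d=(np.linalg.inv(K)@np.c_[px,np.ones(len(px))].T).T*[1,-1,-1]
    d=d@T[:3,:3].T; o=T[:3,3]
    return o+d*((z-o[2])/d[:,2])[:,None]
def proj(P,K,T):
    P=np.atleast_2d(P); c=(P-T[:3,3])@T[:3,:3]; c=c*[1,-1,-1]
    u=c@K.T; return u[:,:2]/u[:,2:]
def axis(mask,K,T,z):
    """outline of mask on plane z: centre of min-area rect, long-axis yaw, size"""
    ys,xs=np.nonzero(mask); P=ray2z(np.c_[xs,ys],K,T,z)[:,:2].astype(np.float32)
    (c,s,a)=cv2.minAreaRect(P*1000); 
    b=cv2.boxPoints((c,s,a)); e=[b[1]-b[0],b[2]-b[1]]; e=max(e,key=np.linalg.norm)
    y=np.arctan2(e[1],e[0]); y=(y+np.pi/2)%np.pi-np.pi/2
    return np.array(c).round(1),round(float(y),3),sorted(np.round(s,1)),P.mean(0)*1000
E
python3 - <<'E'
from h import *
st=sensors.state(); print(st, arm.tips_ahead)
for n in ["scene","side","wrist"]:
    im=cams.grab_frame(n); cv2.imwrite(f"pics/{n}0.png",im[:,:,::-1])
    i=cams.camera_info(n); K,T=cam(n,st); print(n,i.keys(),K.round(1).tolist(),T.round(3).tolist())
    if n=="wrist": continue
    for t,z in [("tray",.006),("trocar",.016),("rongeur",.01),("osteotome",.006),("tweezers",.006),("needle_case",.028),("dock",.035)]:
        c=cams.cut_out(t,n); p=cams.pinpoint(t,n)
        for x in c[:2]:
            print(n,t,round(x["conf"],2),np.round(x["centre"]),axis(x["mask"],K,T,z))
        for x in p[:2]: print("   pin",round(x["conf"],2),np.round(x["centre"],1),ray2z(x["centre"],K,T,{"needle_case":.014,"trocar":.003}.get(t,0)).round(4))
E
```

```text
pics
{'clock': 0.0, 'joints': array([-1.36357092e+00,  4.80883637e-01,  1.59684676e+00, -2.89175648e-05,
        1.06509213e+00, -4.66017925e-02]), 'qd': array([ 0.00106324, -0.00072572,  0.00065907,  0.00040871,  0.00219471,
       -0.00089711]), 'joint_efforts': array([-5.11205377e-03, -9.50653481e+01, -4.30178404e+01, -5.01502091e-04,
        1.24404137e-02, -9.46035954e-06]), 'tool_pos': array([ 0.16316975, -0.6288663 ,  0.30324882]), 'tcp_rot': array([-3.11510885e+00, -3.97508289e-01,  1.94507222e-04]), 'wrist_force': array([-0.50412777, -0.18401009,  0.20772289]), 'torque': array([0.02292748, 0.01408659, 0.00126577]), 'finger_force': 0.0, 'finger_gap': 0.9976050034836199} 0.0726
scene dict_keys(['camera_matrix', 'world_to_cam']) [[464.5, 0.0, 276.6], [0.0, 464.5, 209.0], [0.0, 0.0, 1.0]] [[-0.848, 0.273, -0.455, 0.053], [-0.53, -0.447, 0.72, 0.898], [-0.007, 0.852, 0.524, 0.602], [0.0, 0.0, 0.0, 1.0]]
scene tray 0.8 [315. 243.] (array([431.2, 128.9]), 1.476, [np.float64(213.1), np.float64(336.4)], array([428.7393 , 154.14258], dtype=float32))
   pin 0.63 [316.8 236.7] [[ 0.4349
[... 2702 characters left out ...]
42.5] [[0.4334 0.1256 0.    ]]
side tweezers 0.73 [233. 343.] (array([ 393. , -189.7]), -0.023, [np.float64(18.7), np.float64(114.0)], array([ 379.86133, -190.0537 ], dtype=float32))
   pin 0.87 [246.  343.9] [[ 0.3995 -0.1908  0.    ]]
   pin 0.53 [321.7 199.5] [[0.6487 0.2539 0.014 ]]
side dock 0.76 [337. 200.] (array([685. , 230.9]), 1.222, [np.float64(82.0), np.float64(125.4)], array([686.9941, 225.8781], dtype=float32))
   pin 0.91 [323.2 207.2] [[0.6496 0.2372 0.    ]]
wrist dict_keys(['camera_matrix', 'mount']) [[309.2, 0.0, 276.4], [0.0, 309.2, 210.2], [0.0, 0.0, 1.0]] [[0.251, 0.933, 0.259, 0.229], [-0.968, 0.242, 0.066, -0.613], [-0.001, -0.267, 0.964, 0.374], [0.0, 0.0, 0.0, 1.0]]
```

View pics/scene0.png

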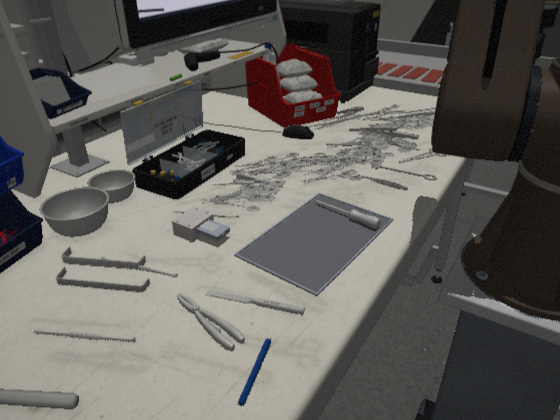

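View pics/side0.png

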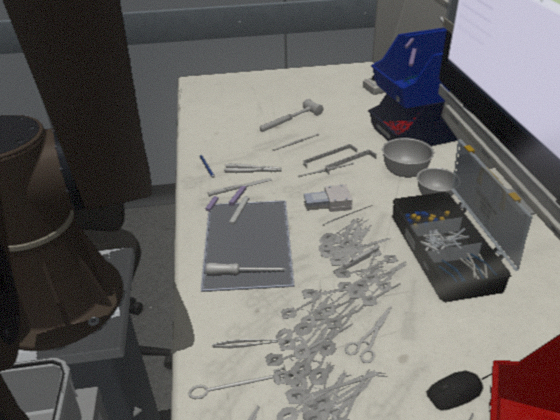

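```bash
python3 - <<'E'
from h import *
st=sensors.state();M=R.from_rotvec(st["tcp_rot"]).as_matrix();print(M.round(3))
print(np.array(cams.camera_info("wrist")["mount"]).round(3))
E
```

```text
[[ 0.968  0.251 -0.   ]
 [ 0.251 -0.968  0.   ]
 [ 0.    -0.    -1.   ]]
[[ 0.     0.964  0.267  0.067]
 [ 1.    -0.     0.     0.001]
 [ 0.     0.267 -0.964 -0.07 ]
 [ 0.     0.     0.     1.   ]]
```

The scene view shows the rongeur at (210,322), osteotome (258,301), trocar (347,212) on the tray, tweezers (388,185) and dock with case (200,225). The side view agrees, with the tweezers at (246,343). Next I move the wrist camera over the work.

Emit:
send_rows([
  [1,50,-45,-2,0],
  [1,90,-80,-4,0],
  [1,130,-115,-8,0],
  [1,160,-150,-12,0],
  [1,180,-170,-17,0],
])

```text
clock: 2.05
tool_pos: [0.2953, -0.4174, 0.3209]
tcp_rot: [-3.116, -0.397, 0.0]
wrist_force: [1.0, -0.8, -0.2]
finger_gap: 0.998
finger_force: 0.0
```

Emit:
send_rows([
  [1,40,-35,0,0],
  [1,80,-70,0,0],
  [1,120,-105,0,0],
  [1,160,-140,0,0],
  [1,180,-160,0,0],
])

```text
clock: 2.55
tool_pos: [0.43, -0.2172, 0.3212]
tcp_rot: [3.116, 0.398, 0.001]
wrist_force: [1.3, -0.2, -0.8]
finger_gap: 1.001
finger_force: 0.0
```

Emit:
send_rows([
  [1,30,-25,0,0.1],
  [1,67,-54,0,0.2],
  [1,67,-54,0,0.254],
  [1,67,-54,0,0.254],
])

```text
clock: 2.95
tool_pos: [0.4807, -0.1491, 0.3209]
tcp_rot: [3.142, 0.002, -0.0]
wrist_force: [-0.1, -0.3, 0.4]
finger_gap: 0.999
finger_force: 0.0
```

```bash
cat >> h.py <<'E'
Z={"tray":.006,"trocar":.0165,"rongeur":.008,"osteotome":.005,"tweezers":.005,"needle_case":.028,"dock":.035}
def look(things,tag,n="wrist"):
    st=sensors.state(); im=cams.grab_frame(n); cv2.imwrite(f"pics/{tag}.png",im[:,:,::-1]); K,T=cam(n,st)
    for t in things:
        for x in cams.cut_out(t,n)[:2]:
            if x["conf"]>.3:
                np.save(f"pics/{tag}_{t}.npy",x["mask"]); print(t,round(x["conf"],2),np.round(x["centre"]),*axis(x["mask"],K,T,Z[t]))
        for x in cams.pinpoint(t,n)[:1]: print("   pin",round(x["conf"],2),ray2z(x["centre"],K,T,{"needle_case":.014,"trocar":.003}.get(t,0)).round(4))
    return st,im,K,T
def show():
    s=sensors.state();M=R.from_rotvec(s["tcp_rot"]).as_matrix()
    print("t",round(s["clock"],2),"tcp",s["tool_pos"].round(4),"yaw",round(np.arctan2(M[1,0],M[0,0]),4),"gap",round(s["finger_gap"],3),"F",s["wrist_force"].round(1),round(s["finger_force"],1),"j",s["joints"].round(2))
def to(x,y,z,yaw):
    "tool delta from present pose to TCP world x,y,z (m), tool-x yaw"
    s=sensors.state();M=R.from_rotvec(s["tcp_rot"]).as_matrix(); w=np.arctan2(M[1,0],M[0,0])
    print("delta",((np.array([x,y,z])-s["tool_pos"])@M*1000).round(1),round(w-yaw,3))
E
python3 - <<'E'
from h import *
show()
look(["tweezers","trocar","tray"],"w1")
E
```

```text
t 2.95 tcp [ 0.4807 -0.1491  0.3209] yaw 0.0016 gap 0.999 F [-0.1 -0.3  0.4] 0.0 j [-0.36  0.26  1.91 -0.    0.98  1.21]
tweezers 0.77 [312. 260.] [ 371.1 -193.1] -0.043 [np.float64(14.4), np.float64(78.5)] [ 364.89703 -194.58255]
   pin 0.53 [[ 0.3984 -0.1965  0.    ]]
trocar 0.89 [150. 243.] [429.6  13. ] -0.117 [np.float64(24.7), np.float64(157.4)] [412.74765   13.556493]
   pin 0.78 [[0.4216 0.0102 0.003 ]]
tray 0.75 [ 89. 210.] [428.5  89.8] 1.475 [np.float64(211.1), np.float64(264.6)] [439.7519   90.18373]
   pin 0.85 [[0.4345 0.1214 0.    ]]
```

View pics/w1.png

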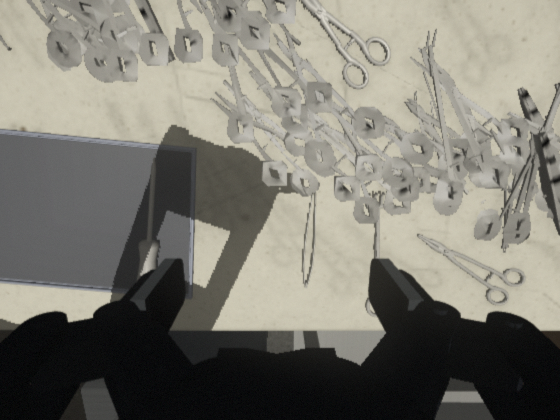

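Emit:
send_rows([
  [1,3,-50,0,0],
  [1,6,-100,0,0],
  [1,10,-150,0,0],
  [1,14,-200,0,0],
  [1,20,-250,0,0],
])

```text
clock: 3.8
tool_pos: [0.4998, 0.1003, 0.3211]
tcp_rot: [-3.142, 0.001, -0.001]
wrist_force: [0.9, 0.5, -0.3]
finger_gap: 1.002
finger_force: 0.0
```

Emit:
send_rows([
  [1,5,-20,0,0],
  [1,5,-20,0,0],
])

```text
clock: 4.0
tool_pos: [0.5055, 0.1212, 0.3209]
tcp_rot: [-3.141, -0.004, -0.001]
wrist_force: [-0.0, 0.3, -0.2]
finger_gap: 0.997
finger_force: 0.0
```

```bash
python3 - <<'E'
from h import *
show()
look(["trocar","tray","osteotome"],"w2")
E
```

```text
t 4.0 tcp [0.5055 0.1212 0.3209] yaw 0.0026 gap 0.997 F [-0.   0.3 -0.2] 0.0 j [0.18 0.28 1.87 0.   0.99 1.74]
trocar 0.9 [354. 271.] [416.1  15. ] -0.127 [np.float64(27.9), np.float64(188.8)] [391.77393   17.314337]
   pin 0.63 [[0.4248 0.0132 0.003 ]]
   pin 0.7 [[0.4331 0.1238 0.    ]]
osteotome 0.7 [ 84. 230.] [435.1 371.5] 0.241 [np.float64(18.8), np.float64(192.5)] [438.074  372.8957]
osteotome 0.67 [271. 221.] [431.5 123.2] 1.475 [np.float64(213.4), np.float64(332.5)] [445.84094  127.658485]
   pin 0.91 [[0.4379 0.3721 0.    ]]
```

Emit:
send_rows([
  [1,0,-50,0,0],
  [1,0,-100,0,0],
  [1,0,-150,0,0],
  [1,0,-200,0,0],
  [1,0,-240,0,0],
])

```text
clock: 4.85
tool_pos: [0.5051, 0.3609, 0.321]
tcp_rot: [-3.141, 0.001, -0.001]
wrist_force: [1.0, -0.6, 0.1]
finger_gap: 1.001
finger_force: 0.0
```

Emit:
send_rows([
  [1,0,-5,0,0],
  [1,0,-5,0,0],
])

```text
clock: 5.05
tool_pos: [0.5051, 0.3643, 0.3205]
tcp_rot: [3.141, 0.001, -0.001]
wrist_force: [0.1, -0.0, 0.4]
finger_gap: 0.999
finger_force: 0.0
```

```bash
python3 - <<'E'
from h import *
show()
look(["rongeur","osteotome","needle_case","dock"],"w3")
E
```

```text
t 5.05 tcp [0.5051 0.3643 0.3205] yaw 0.0009 gap 0.999 F [ 0.1 -0.   0.4] 0.0 j [ 0.58  0.43  1.64 -0.    1.07  2.15]
rongeur 0.9 [204. 208.] [479.8 456.6] -0.208 [np.float64(39.3), np.float64(172.2)] [474.5965  456.93124]
rongeur 0.58 [379.  69.] [634.  242.6] 0.001 [np.float64(50.9), np.float64(65.1)] [634.4327 242.7024]
   pin 0.78 [[0.4821 0.4549 0.    ]]
osteotome 0.59 [534. 276.] [398.2   7.1] -0.09 [np.float64(38.6), np.float64(165.9)] [375.24576    8.557028]
   pin 0.63 [[0.4379 0.3726 0.    ]]
needle_case 0.96 [381.  68.] [630.4 249. ] -0.004 [np.float64(47.4), np.float64(61.0)] [631.1616  249.05156]
   pin 0.66 [[0.6505 0.2455 0.014 ]]
dock 0.79 [389.  17.] [672.9 250.2] -1.57 [np.float64(40.9), np.float64(81.5)] [675.56195 250.36612]
   pin 0.71 [[0.6617 0.2463 0.    ]]
```

View pics/w3.png

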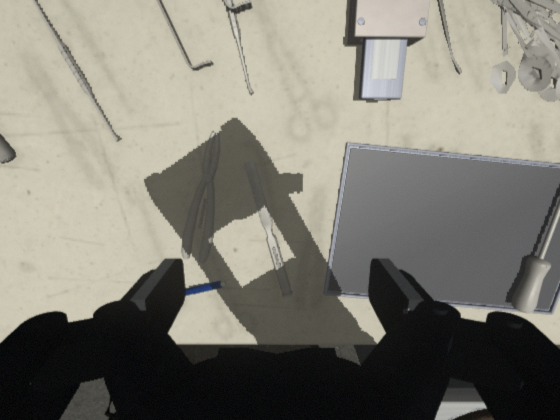

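View pics/w2.png

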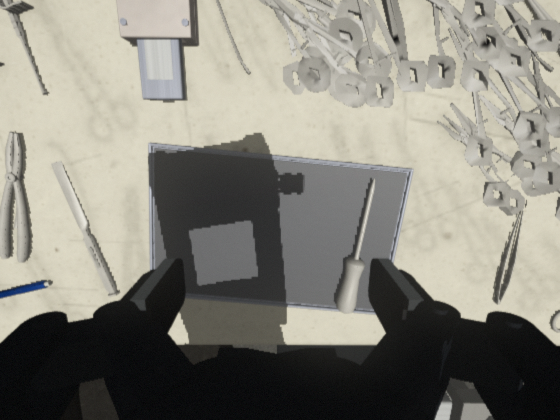

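Emit:
send_rows([
  [0.5,-20,-2,45,-0.12],
  [0.5,-40,-4,90,-0.24],
  [0.5,-60,-5,135,-0.25],
  [0.5,-74,-6,180,-0.25],
  [0.5,-74,-6,205,-0.25],
])

```text
clock: 6.0
tool_pos: [0.4282, 0.3687, 0.113]
tcp_rot: [3.115, 0.392, -0.006]
wrist_force: [0.2, -0.1, -0.3]
finger_gap: 0.501
finger_force: 0.0
```

```bash
python3 - <<'E'
from h import *
show(); to(.431,.3705,.076,.25)
# trocar centreline from w2 mask
m=np.load("pics/w2_trocar.npy"); st={"tool_pos":[.5055,.1212,.3209],"tcp_rot":[-3.141,-.004,-.001]}
K,T=cam("wrist",st)
for z in (.0165,.01):
    rows=np.nonzero(m.any(1))[0]
    pts=np.array([[np.nonzero(m[r])[0].mean(),r] for r in rows]); P=ray2z(pts,K,T,z)*1000
    print(z,P[[0,1,len(P)//4,len(P)//2,3*len(P)//4,-2,-1]].round(1).tolist(), np.polyfit(P[:,0],P[:,1],1), [int(m[r].sum()) for r in rows[::8]])
E
```

```text
t 6.0 tcp [0.4282 0.3687 0.113 ] yaw 0.2506 gap 0.501 F [ 0.2 -0.1 -0.3] 0.0 j [0.66 0.62 1.94 0.   0.58 1.98]
delta [ 3.3 -1.1 37. ] 0.001
0.0165 [[509.2, 1.4, 16.5], [507.9, 1.3, 16.5], [467.2, 6.6, 16.5], [421.3, 12.7, 16.5], [372.4, 20.5, 16.5], [323.4, 21.4, 16.5], [321.8, 20.6, 16.5]] [-0.13541287 70.24504278] [2, 7, 5, 4, 5, 6, 5, 5, 5, 6, 14, 19, 17, 17, 19, 21, 19]
0.01 [[508.1, -0.6, 10.0], [506.8, -0.7, 10.0], [465.4, 4.7, 10.0], [418.6, 10.8, 10.0], [368.9, 18.7, 10.0], [319.0, 19.7, 10.0], [317.4, 18.8, 10.0]] [-0.13541287 68.03495545] [2, 7, 5, 4, 5, 6, 5, 5, 5, 6, 14, 19, 17, 17, 19, 21, 19]
```

Emit:
send_rows([
  [0.5,1,0,25,0],
  [0.5,1,0,38,0],
  [0,1,0,39,0],
  [0,1,0,39,0],
  [0,1,0,39,0],
], squeeze=50)

```text
clock: 6.5
tool_pos: [0.4327, 0.3705, 0.0781]
tcp_rot: [-3.116, -0.391, -0.002]
wrist_force: [0.7, -0.3, -0.9]
finger_gap: 0.128
finger_force: 44.9
```

Emit:
send_rows([
  [0,0,0,0,0],
  [0,0,0,0,0],
  [0,0,0,0,0],
])

```text
clock: 6.8
tool_pos: [0.4324, 0.3703, 0.0775]
tcp_rot: [-3.117, -0.391, -0.001]
wrist_force: [0.0, -0.4, 6.5]
finger_gap: 0.124
finger_force: 47.1
```

Emit:
send_rows([
  [0,0,0,-20,0],
  [0,0,0,-50,0],
  [0,0,0,-60,0],
  [0,0,0,-60,0],
])

```text
clock: 7.2
tool_pos: [0.4328, 0.3707, 0.1383]
tcp_rot: [-3.116, -0.391, -0.004]
wrist_force: [0.6, 0.2, -0.5]
finger_gap: 0.126
finger_force: 44.9
```

```bash
python3 - <<'E'
from h import *
show(); to(.45,.0715,.14,-.13)
look(["osteotome"],"w4")
E
```

```text
t 7.2 tcp [0.4328 0.3707 0.1383] yaw 0.2498 gap 0.126 F [ 0.6  0.2 -0.5] 44.9 j [0.66 0.59 1.92 0.   0.63 1.98]
delta [-57.3 294.2  -2.2] 0.38
osteotome 0.74 [276. 181.] [437.2 370.8] 0.252 [np.float64(19.7), np.float64(216.2)] [453.87842 375.1384 ]
   pin 0.58 [[0.414  0.3643 0.    ]]
```

View pics/w4.png

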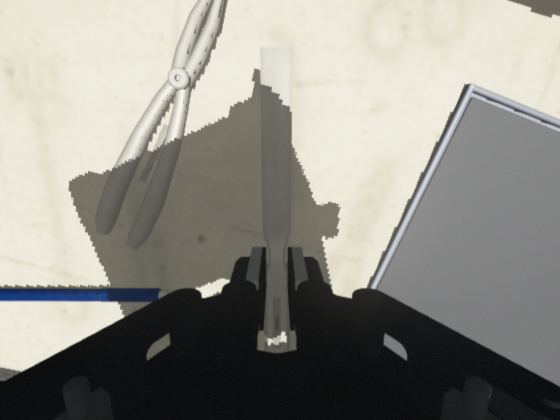

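The osteotome is held between the fingers, in line with the tool. Its blade tip is at pixel (276,47).

```bash
python3 - <<'E'
from h import *
st=sensors.state();K,T=cam("wrist",st);M=R.from_rotvec(st["tcp_rot"]).as_matrix()
for z in (.062,.066):
  for px in [(276,47),(277,352)]:
    print(z,px,((ray2z(px,K,T,z)[0]-st["tool_pos"])@M*1000).round(1))
E
```

```text
0.062 (276, 47) [99.   1.  73.9]
0.062 (277, 352) [-54.4   1.5  74.1]
0.066 (276, 47) [98.1  1.  69.9]
0.066 (277, 352) [-51.    1.5  70.1]
```

Emit:
send_rows([
  [0,-10,49,0,0],
  [0,-20,98,0,0],
  [0,-30,146,0,0],
  [0,-40,195,0,0],
  [0,-48,240,0,0],
])

```text
clock: 7.85
tool_pos: [0.4439, 0.1237, 0.1359]
tcp_rot: [3.117, 0.392, -0.003]
wrist_force: [1.5, -0.5, -1.3]
finger_gap: 0.123
finger_force: 45.0
```

Emit:
send_rows([
  [0,-10,30,0,0.14],
  [0,-10,54,0,0.28],
  [0,-10,54,0,0.38],
  [0,-10,54,0,0.38],
])

```text
clock: 8.25
tool_pos: [0.4482, 0.0702, 0.1361]
tcp_rot: [3.134, -0.21, -0.002]
wrist_force: [0.1, -0.4, -1.2]
finger_gap: 0.125
finger_force: 45.0
```

```bash
python3 - <<'E'
from h import *
show(); to(.4243,.072,.14,-.13)
E
```

```text
t 8.25 tcp [0.4482 0.0702 0.1361] yaw -0.1338 gap 0.125 F [ 0.1 -0.4 -1.2] 45.0 j [0.09 0.49 2.18 0.   0.48 1.79]
delta [-23.9   1.4  -3.9] -0.004
```

Emit:
send_rows([
  [0,-25,1,10,0],
  [0,-25,1,30,0],
  [0,-25,1,45,0],
  [0,-25,1,50,0],
  [0,-25,1,50,0],
])

```text
clock: 8.75
tool_pos: [0.4231, 0.0735, 0.0861]
tcp_rot: [3.135, -0.2, -0.003]
wrist_force: [0.4, 0.3, -0.6]
finger_gap: 0.126
finger_force: 45.0
```

```bash
python3 - <<'E'
from h import *
show(); to(.4213,.0724,.081,-.13)
E
```

```text
t 8.75 tcp [0.4231 0.0735 0.0861] yaw -0.1277 gap 0.126 F [ 0.4  0.3 -0.6] 45.0 j [0.1  0.57 2.26 0.   0.31 1.8 ]
delta [-1.6  1.3  5.1] 0.002
```

Emit:
send_rows([
  [0,-1,0,5,0],
  [0,-1,0,5,0],
  [0.35,-1,0,5,0],
  [0.35,-1,0,5,0],
  [0.35,-1,0,5,0],
])

```text
clock: 9.25
tool_pos: [0.4229, 0.0733, 0.0822]
tcp_rot: [-3.135, 0.204, -0.001]
wrist_force: [-0.7, 0.2, -0.6]
finger_gap: 0.352
finger_force: 0.0
```

Emit:
send_rows([
  [0.35,0,0,-20,0],
  [0.35,0,0,-60,0],
  [0.35,2,-50,-70,0],
  [0.7,4,-100,-70,0],
  [0.85,5,-150,-70,0],
])

```text
clock: 9.75
tool_pos: [0.4476, 0.222, 0.153]
tcp_rot: [-3.134, 0.206, -0.003]
wrist_force: [1.6, -0.9, 0.1]
finger_gap: 0.681
finger_force: 0.0
```

```bash
python3 - <<'E'
from h import *
show(); to(.481,.456,.14,-.208)
look(["osteotome"],"w5")
E
```

```text
t 9.75 tcp [0.4476 0.222  0.153 ] yaw -0.1315 gap 0.681 F [ 1.6 -0.9  0.1] 0.0 j [ 0.4   0.49  2.07 -0.    0.57  2.1 ]
delta [   2.4 -236.3   13.3] 0.076
   pin 0.87 [[0.4255 0.0669 0.    ]]
```

Emit:
send_rows([
  [0.85,0,-50,0,0.076],
  [0.85,1,-100,0,0.076],
  [0.85,1,-150,0,0.076],
  [0.85,2,-200,0,0.076],
  [0.85,2,-236,10,0.076],
])

```text
clock: 10.4
tool_pos: [0.4805, 0.4565, 0.143]
tcp_rot: [-3.123, 0.323, -0.003]
wrist_force: [0.3, 0.5, -1.0]
finger_gap: 0.85
finger_force: 0.0
```

Emit:
send_rows([
  [0.85,0,0,20,0],
  [0.85,0,0,20,0],
])

```text
clock: 10.6
tool_pos: [0.4784, 0.4529, 0.1194]
tcp_rot: [3.122, -0.322, -0.005]
wrist_force: [-0.0, -0.3, -0.9]
finger_gap: 0.851
finger_force: 0.0
```

```bash
python3 - <<'E'
from h import *
show(); to(.481,.456,.076,-.208)
look(["rongeur"],"w6")
E
```

```text
t 10.6 tcp [0.4784 0.4529 0.1194] yaw -0.2055 gap 0.851 F [-0.  -0.3 -0.9] 0.0 j [ 0.71  0.71  1.71 -0.    0.73  2.49]
delta [ 2.1 -3.7 43.4] 0.003
rongeur 0.65 [268. 238.] [479.5 455.1] -0.238 [np.float64(38.8), np.float64(172.4)] [480.21558 455.8399 ]
   pin 0.81 [[0.4807 0.4563 0.    ]]
```

View pics/w6.png

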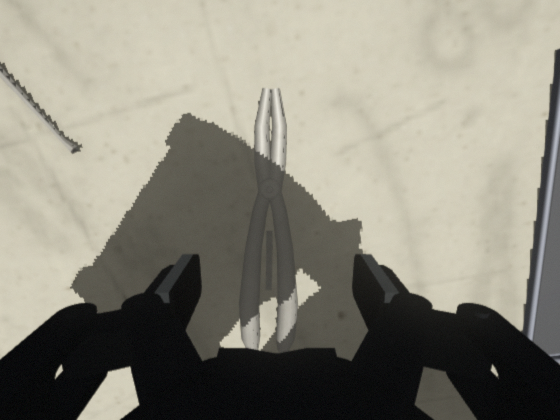

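The rongeur lies between the open fingers with its pivot at (268,187), nearly in line with the tool.

Emit:
send_rows([
  [0.85,2,-3,25,0.015],
  [0.85,2,-3,44,0.015],
  [0.85,2,-3,44,0.015],
  [0,2,-3,44,0.015],
  [0,2,-3,44,0.015],
], squeeze=50)

```text
clock: 11.25
tool_pos: [0.4828, 0.4567, 0.0795]
tcp_rot: [-3.121, 0.347, -0.002]
wrist_force: [0.3, -0.6, -0.2]
finger_gap: 0.52
finger_force: 0.0
```

Emit:
send_rows([
  [0,0,0,0,0],
  [0,0,0,0,0],
  [0,0,0,0,0],
])

```text
clock: 11.55
tool_pos: [0.4826, 0.4569, 0.0794]
tcp_rot: [-3.121, 0.346, -0.002]
wrist_force: [-1.3, -2.7, 11.3]
finger_gap: 0.289
finger_force: 47.7
```

Emit:
send_rows([
  [0,0,0,-20,0],
  [0,0,0,-50,0],
  [0,0,0,-70,0],
  [0,0,0,-70,0],
])

```text
clock: 11.95
tool_pos: [0.4833, 0.4577, 0.1514]
tcp_rot: [-3.119, 0.346, -0.005]
wrist_force: [-0.3, -1.4, -1.8]
finger_gap: 0.285
finger_force: 47.2
```

```bash
python3 - <<'E'
from h import *
show(); to(.4325,.1315,.14,-.13)
look(["rongeur"],"w7")
E
```

```text
t 11.95 tcp [0.4833 0.4577 0.1514] yaw -0.2211 gap 0.285 F [-0.3 -1.4 -1.8] 47.2 j [ 0.71  0.67  1.68 -0.    0.79  2.5 ]
delta [ 21.9 329.5  10.1] -0.091
rongeur 0.64 [276. 227.] [471.7 451. ] -0.315 [np.float64(57.0), np.float64(203.1)] [476.8173 458.4697]
   pin 0.67 [[0.4509 0.4652 0.    ]]
```

View pics/w7.png

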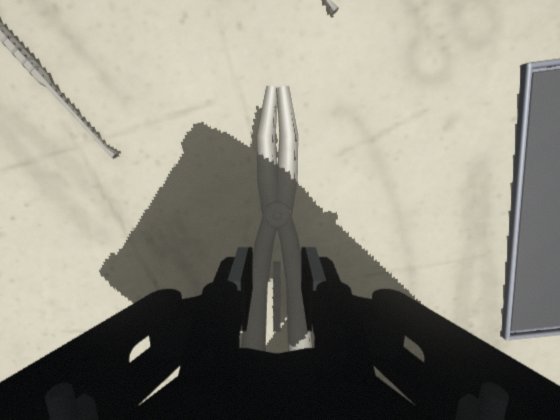

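Emit:
send_rows([
  [0,3,48,0,0],
  [0,6,96,0,0],
  [0,10,144,0,0],
  [0,13,192,0,0],
  [0,15,236,0,0],
])

```text
clock: 12.6
tool_pos: [0.4436, 0.221, 0.147]
tcp_rot: [3.121, -0.346, -0.003]
wrist_force: [1.1, 0.1, -1.6]
finger_gap: 0.285
finger_force: 47.4
```

Emit:
send_rows([
  [0,6,48,0,-0.05],
  [0,9,93,0,-0.091],
  [0,9,93,25,-0.091],
  [0,9,93,45,-0.091],
  [0,9,93,50,-0.091],
])

```text
clock: 13.1
tool_pos: [0.4321, 0.1296, 0.0959]
tcp_rot: [3.134, -0.206, -0.006]
wrist_force: [0.3, 0.2, -1.1]
finger_gap: 0.287
finger_force: 47.5
```

```bash
python3 - <<'E'
from h import *
show(); to(.4335,.1315,.083,-.13)
E
```

```text
t 13.1 tcp [0.4321 0.1296 0.0959] yaw -0.1313 gap 0.287 F [ 0.3  0.2 -1.1] 47.5 j [0.22 0.57 2.2  0.   0.37 1.93]
delta [ 1.2 -2.1 12.9] -0.001
```

Emit:
send_rows([
  [0,1,-2,8,0],
  [0,1,-2,13,0],
  [0,1,-2,13,0],
  [0.5,1,-2,13,0],
  [0.5,1,-2,13,0],
])

```text
clock: 13.6
tool_pos: [0.4348, 0.1324, 0.0854]
tcp_rot: [-3.135, 0.204, -0.001]
wrist_force: [0.4, -0.3, 0.2]
finger_gap: 0.501
finger_force: 0.0
```

Emit:
send_rows([
  [0.5,0,0,0,0],
  [0.5,0,0,-20,0],
  [0.5,0,0,-60,0],
  [0.5,10,-10,-100,0],
  [0.9,40,-40,-130,0],
])

```text
clock: 14.1
tool_pos: [0.4764, 0.1648, 0.2163]
tcp_rot: [3.134, -0.206, -0.002]
wrist_force: [1.8, -0.9, -0.9]
finger_gap: 0.656
finger_force: 0.0
```

```bash
python3 - <<'E'
from h import *
show(); to(.56,.2475,.22,0)
look(["rongeur","osteotome","trocar"],"w8")
E
```

```text
t 14.1 tcp [0.4764 0.1648 0.2163] yaw -0.1313 gap 0.656 F [ 1.8 -0.9 -0.9] 0.0 j [ 0.27  0.4   2.01 -0.    0.73  1.98]
delta [ 72.  -93.   -3.8] -0.131
rongeur 0.6 [316. 244.] [430.6 132. ] -0.116 [np.float64(40.4), np.float64(174.1)] [427.70987 131.92555]
   pin 0.64 [[0.4311 0.131  0.    ]]
osteotome 0.8 [380. 199.] [451.   68.3] -0.111 [np.float64(15.1), np.float64(142.4)] [459.0079    67.166534]
   pin 0.85 [[0.4268 0.0714 0.    ]]
trocar 0.61 [444. 258.] [430.9  13.5] -0.107 [np.float64(28.9), np.float64(158.7)] [414.81625   14.968872]
   pin 0.83 [[0.4206 0.0138 0.003 ]]
```

Emit:
send_rows([
  [0.9,30,-38,0,-0.07],
  [0.9,60,-75,0,-0.13],
  [0.9,72,-93,-4,-0.131],
  [0.9,72,-93,-4,-0.131],
  [0.9,72,-93,-4,-0.131],
])

```text
clock: 14.95
tool_pos: [0.5606, 0.248, 0.2165]
tcp_rot: [3.141, 0.001, -0.004]
wrist_force: [-0.3, -0.6, -0.4]
finger_gap: 0.898
finger_force: 0.0
```

```bash
python3 - <<'E'
from h import *
show(); to(.617,.2475,.083,0)
st,im,K,T=look(["needle_case","dock"],"w9")
E
```

```text
t 14.95 tcp [0.5606 0.248  0.2165] yaw 0.0009 gap 0.898 F [-0.3 -0.6 -0.4] 0.0 j [ 0.37  0.53  1.76 -0.    0.85  1.94]
delta [ 56.8   0.4 133.3] 0.001
   pin 0.91 [[0.65   0.2468 0.014 ]]
dock 0.55 [278.  37.] [685.3 246. ] 1.548 [np.float64(57.4), np.float64(74.6)] [686.9489  245.97943]
   pin 0.63 [[0.6626 0.2467 0.    ]]
```

View pics/w9.png

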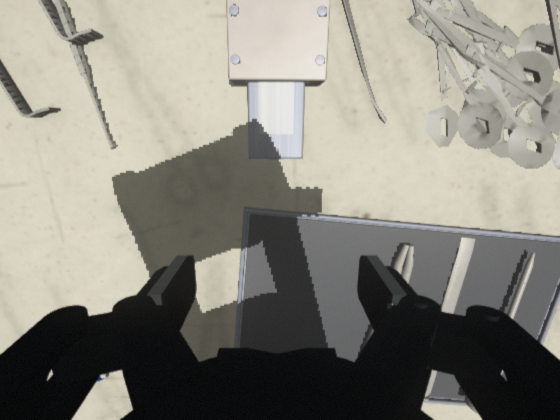

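The case front is at row 158, columns 249–302, square to the dock. Going in to grip it.

Emit:
send_rows([
  [0.9,30,1,35,0.015],
  [0.9,57,1,70,0.015],
  [0.9,57,1,100,0.015],
  [0.9,57,1,125,0.015],
  [0.9,57,1,132,0.015],
])

```text
clock: 15.7
tool_pos: [0.6171, 0.2466, 0.0831]
tcp_rot: [3.14, -0.023, -0.006]
wrist_force: [0.3, 0.2, -0.5]
finger_gap: 0.898
finger_force: 0.0
```

Emit:
send_rows([
  [0.9,0,0,0,0],
  [0,0,0,0,0],
  [0,0,0,0,0],
  [0,0,0,0,0],
  [0,0,0,0,0],
], squeeze=70)

```text
clock: 16.2
tool_pos: [0.6193, 0.2479, 0.0878]
tcp_rot: [-3.141, 0.022, -0.003]
wrist_force: [-3.1, -0.9, 10.9]
finger_gap: 0.503
finger_force: 69.3
```

```bash
python3 - <<'E'
from h import *
show()
E
```

```text
t 16.2 tcp [0.6193 0.2479 0.0878] yaw -0.0141 gap 0.503 F [-3.1 -0.9 10.9] 69.3 j [ 0.34  0.76  1.7  -0.    0.68  1.92]
```

Emit:
send_rows([
  [0,0,0,-3,0],
  [0,-15,0,-3,0],
  [0,-35,0,-3,0],
  [0,-55,0,-3,0],
  [0,-70,0,-3,0],
])

```text
clock: 16.7
tool_pos: [0.5476, 0.2486, 0.0895]
tcp_rot: [-3.141, 0.022, -0.0]
wrist_force: [0.7, -0.3, -1.3]
finger_gap: 0.503
finger_force: 71.0
```

```bash
python3 - <<'E'
from h import *
show()
look(["needle_case"],"w10")
E
```

```text
t 16.7 tcp [0.5476 0.2486 0.0895] yaw -0.0141 gap 0.503 F [ 0.7 -0.3 -1.3] 71.0 j [0.38 0.69 1.86 0.   0.59 1.96]
needle_case 0.89 [276. 194.] [578.8 247.5] 0.002 [np.float64(45.8), np.float64(101.0)] [584.01794 247.48895]
   pin 0.88 [[0.5793 0.2483 0.014 ]]
```

View pics/w10.png

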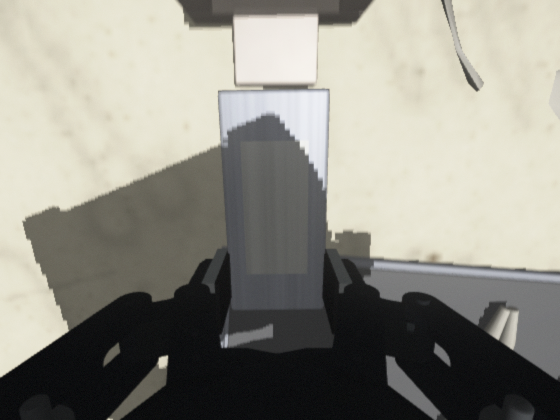

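Emit:
send_rows([
  [0,-10,0,-30,0],
  [0,-50,8,-45,0.04],
  [0,-95,18,-45,0.08],
  [0,-134,26,-45,0.116],
  [0,-134,26,-45,0.116],
])

```text
clock: 17.35
tool_pos: [0.4099, 0.2231, 0.134]
tcp_rot: [3.133, -0.205, -0.006]
wrist_force: [1.1, 0.1, -1.5]
finger_gap: 0.505
finger_force: 71.8
```

Emit:
send_rows([
  [0,0,0,20,0],
  [0,0,0,40,0],
  [0,0,0,50,0],
  [0,0,0,50,0],
])

```text
clock: 17.75
tool_pos: [0.4147, 0.2245, 0.0829]
tcp_rot: [3.134, -0.205, -0.002]
wrist_force: [-0.3, -0.2, -0.5]
finger_gap: 0.5
finger_force: 71.7
```

```bash
python3 - <<'E'
from h import *
show(); to(.413,.2247,.0775,-.13)
look(["needle_case"],"w11")
E
```

```text
t 17.75 tcp [0.4147 0.2245 0.0829] yaw -0.1304 gap 0.5 F [-0.3 -0.2 -0.5] 71.7 j [ 0.43  0.61  2.16 -0.    0.37  2.13]
delta [-1.7 -0.   5.4] -0.0
needle_case 0.78 [275. 194.] [447.3 219.3] -0.114 [np.float64(43.0), np.float64(96.0)] [452.1338  218.83974]
```

Emit:
send_rows([
  [0,-1,0,3,0],
  [0,-1,0,6,0],
  [0,-1,0,6,0],
  [0.75,-1,0,6,0],
  [0.75,-1,0,6,0],
])

```text
clock: 18.4
tool_pos: [0.4134, 0.2247, 0.0779]
tcp_rot: [-3.135, 0.204, -0.0]
wrist_force: [0.0, 0.3, 0.3]
finger_gap: 0.752
finger_force: 0.0
```

Emit:
send_rows([
  [0.75,0,0,0,0],
  [0.75,0,0,-30,0],
  [0.75,0,0,-75,0],
  [0.75,10,20,-120,0],
  [0.75,20,50,-160,0],
])

```text
clock: 18.9
tool_pos: [0.4268, 0.1735, 0.239]
tcp_rot: [-3.135, 0.201, -0.002]
wrist_force: [1.8, 0.2, -1.0]
finger_gap: 0.75
finger_force: 0.0
```

Emit:
send_rows([
  [0.75,10,45,-20,0],
  [0.75,20,80,-40,0],
  [0.75,20,80,-40,0],
])

```text
clock: 19.2
tool_pos: [0.4373, 0.0882, 0.2794]
tcp_rot: [-3.134, 0.209, -0.007]
wrist_force: [-0.6, 0.8, -0.7]
finger_gap: 0.749
finger_force: 0.0
```

```bash
python3 - <<'E'
from h import *
Z.update(rongeur=.011,osteotome=.008,needle_case=.017)
show()
look(["needle_case","rongeur","osteotome","trocar"],"w12")
E
```

```text
t 19.2 tcp [0.4373 0.0882 0.2794] yaw -0.1333 gap 0.749 F [-0.6  0.8 -0.7] 0.0 j [ 0.13  0.23  2.07 -0.    0.84  1.84]
needle_case 0.97 [157. 196.] [444.9 218.1] -0.117 [np.float64(50.3), np.float64(100.8)] [446.98557 217.70987]
needle_case 0.57 [88.  4.] [634.1 242.8] 1.437 [np.float64(15.0), np.float64(40.9)] [635.2382  243.30103]
   pin 0.62 [[0.4463 0.2155 0.014 ]]
rongeur 0.86 [237. 205.] [432. 134.] -0.085 [np.float64(39.3), np.float64(171.8)] [427.7519  131.95424]
   pin 0.87 [[0.431  0.1306 0.    ]]
osteotome 0.87 [290. 188.] [425.5  72. ] -0.116 [np.float64(13.3), np.float64(192.9)] [431.69382  71.15924]
   pin 0.82 [[0.4272 0.0706 0.    ]]
trocar 0.71 [346. 219.] [416.1  12.8] -0.175 [np.float64(24.7), np.float64(186.7)] [399.08597  17.12538]
   pin 0.63 [[0.421  0.0153 0.003 ]]
```

View pics/w12.png

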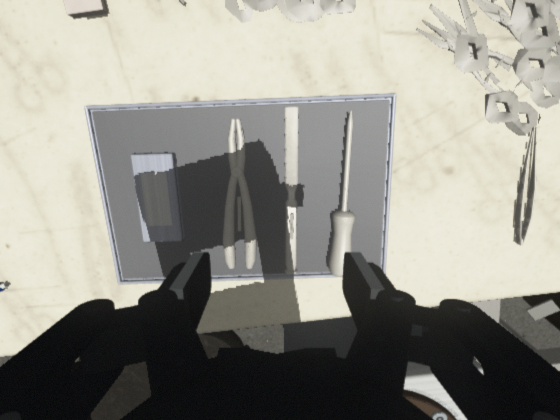

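Emit:
send_rows([
  [0.5,15,45,0,0],
  [0.5,30,92,0,0],
  [0.5,42,140,0,0],
  [0.5,52,187,0,0],
  [0.5,62,232,0,0],
])

```text
clock: 20.15
tool_pos: [0.4673, -0.1484, 0.2765]
tcp_rot: [-3.135, 0.203, 0.001]
wrist_force: [0.3, -0.1, -0.4]
finger_gap: 0.499
finger_force: 0.0
```

Emit:
send_rows([
  [0.5,10,39,20,-0.09],
  [0.5,10,39,50,-0.09],
  [0.5,10,39,50,-0.09],
  [0.5,10,39,50,-0.09],
])

```text
clock: 20.55
tool_pos: [0.4718, -0.186, 0.2266]
tcp_rot: [-3.14, 0.063, 0.003]
wrist_force: [-0.4, 0.1, 0.1]
finger_gap: 0.499
finger_force: 0.0
```

```bash
python3 - <<'E'
from h import *
show()
st,im,K,T=look(["tweezers"],"w13")
cv2.imwrite("pics/w13b.png",cv2.resize(im[60:360,160:400,::-1],None,fx=2,fy=2))
E
```

```text
t 20.55 tcp [ 0.4718 -0.186   0.2266] yaw -0.0402 gap 0.499 F [-0.4  0.1  0.1] 0.0 j [-0.44  0.39  2.    0.    0.76  1.18]
tweezers 0.7 [283. 275.] [ 391.9 -193.7] -0.026 [np.float64(14.5), np.float64(123.9)] [ 382.45667 -193.60811]
   pin 0.64 [[ 0.4019 -0.1925  0.    ]]
```

View pics/w13b.png

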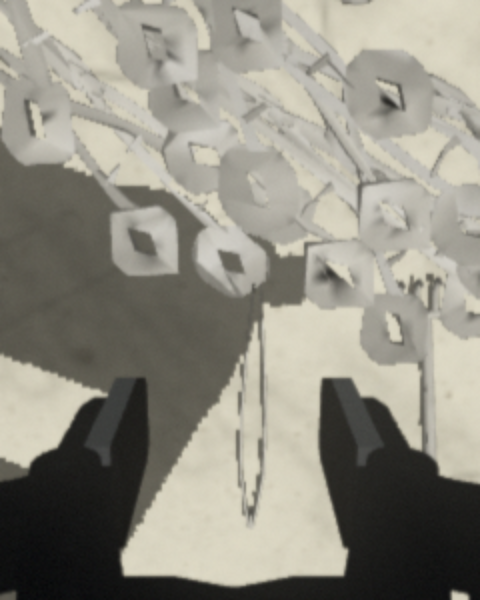

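The tweezers run from (285,321) to about (288,202) in the full frame, clear of the clutter at the grip point.

Emit:
send_rows([
  [0.4,-30,5,10,-0.014],
  [0.4,-60,8,40,-0.014],
  [0.4,-73,10,75,-0.014],
  [0.4,-73,10,110,-0.014],
  [0.4,-73,10,110,-0.014],
])

```text
clock: 21.2
tool_pos: [0.3977, -0.1928, 0.115]
tcp_rot: [-3.139, 0.04, 0.005]
wrist_force: [0.1, -0.4, 0.5]
finger_gap: 0.399
finger_force: 0.0
```

```bash
python3 - <<'E'
from h import *
show(); to(.398,-.1935,.0775,-.026)
E
```

```text
t 21.2 tcp [ 0.3977 -0.1928  0.115 ] yaw -0.0258 gap 0.399 F [ 0.1 -0.4  0.5] 0.0 j [-0.52  0.52  2.22  0.    0.41  1.08]
delta [ 0.4  0.8 37.5] 0.0
```

Emit:
send_rows([
  [0.4,0,1,20,0],
  [0.4,0,1,36,0],
  [0.4,0,1,37,0],
  [0,0,1,37,0],
  [0,0,1,37,0],
], squeeze=30)

```text
clock: 21.7
tool_pos: [0.3997, -0.195, 0.0813]
tcp_rot: [3.14, -0.04, 0.003]
wrist_force: [0.6, 0.9, 4.6]
finger_gap: 0.07
finger_force: 1.9
```

Emit:
send_rows([
  [0,0,0,0,0],
  [0,0,0,0,0],
  [0,0,0,-30,0],
  [0,0,0,-70,0],
  [0,0,0,-80,0],
])

```text
clock: 22.2
tool_pos: [0.3998, -0.1953, 0.1631]
tcp_rot: [3.139, -0.041, 0.005]
wrist_force: [-0.6, 0.9, -0.7]
finger_gap: -0.001
finger_force: 0.0
```

```bash
python3 - <<'E'
from h import *
show(); to(.45,.0,.155,-.13)
st,im,K,T=look(["tweezers"],"w14")
E
```

```text
t 22.2 tcp [ 0.3998 -0.1953  0.1631] yaw -0.0262 gap -0.001 F [-0.6  0.9 -0.7] 0.0 j [-0.52  0.42  2.19 -0.    0.53  1.07]
delta [  45.1 -196.6    7.9] 0.104
tweezers 0.89 [284. 194.] [ 420.2 -198.8] -0.098 [np.float64(14.0), np.float64(89.4)] [ 415.9029  -198.70172]
```

View pics/w14.png

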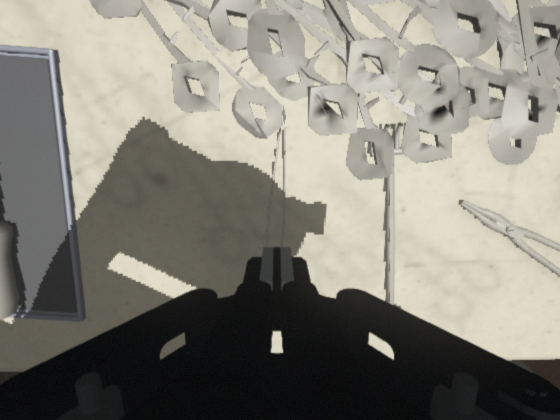

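The tweezers slipped: the fingers shut to 0 and the tweezers still lie on the bench, far end at (284,110). I'll look again and grip lower.

Emit:
send_rows([
  [0.3,20,-2,-35,0],
  [0.3,50,-5,-63,0],
  [0.3,72,-8,-63,0],
  [0.3,72,-8,-63,0],
  [0.3,72,-8,-63,0],
])

```text
clock: 22.85
tool_pos: [0.4703, -0.1882, 0.2213]
tcp_rot: [-3.14, 0.04, 0.004]
wrist_force: [-0.1, 0.8, -0.1]
finger_gap: 0.304
finger_force: 0.0
```

```bash
python3 - <<'E'
from h import *
show()
st,im,K,T=look(["tweezers"],"w15")
cv2.imwrite("pics/w15b.png",cv2.resize(im[100:360,160:400,::-1],None,fx=2,fy=2))
to(.398,-.1935,.075,-.026)
for px in [(285,321),(288,202)]: print(px,ray2z(px,K,T,.005).round(4))
E
```

```text
t 22.85 tcp [ 0.4703 -0.1882  0.2213] yaw -0.0255 gap 0.304 F [-0.1  0.8 -0.1] 0.0 j [-0.44  0.39  2.   -0.    0.75  1.16]
tweezers 0.94 [286. 313.] [ 361.4 -197.2] -0.237 [np.float64(5.5), np.float64(64.4)] [ 346.42102 -194.44412]
   pin 0.63 [[ 0.398  -0.1938  0.    ]]
delta [-71.2   7.1 146.9] -0.001
(285, 321) [[ 0.3347 -0.1949  0.005 ]]
(288, 202) [[ 0.4658 -0.2001  0.005 ]]
```

View pics/w15b.png

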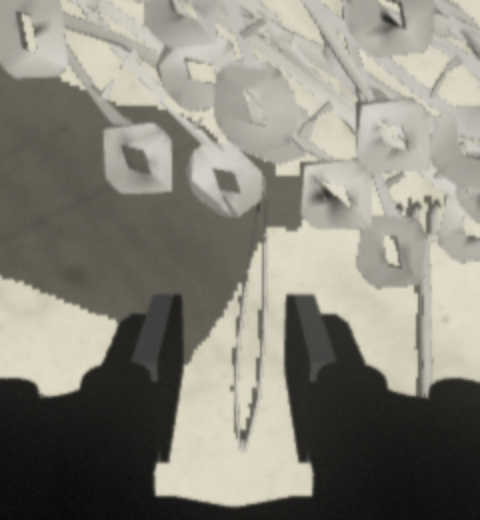

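The tweezers now run from (280,323) to (291,201), centre about (0.399,-0.197), yaw -0.10.

Emit:
send_rows([
  [0.3,-30,5,10,0.077],
  [0.3,-60,8,40,0.077],
  [0.3,-71,11,75,0.077],
  [0.3,-71,11,105,0.077],
  [0.3,-71,11,105,0.077],
])

```text
clock: 23.5
tool_pos: [0.3972, -0.197, 0.1151]
tcp_rot: [-3.135, 0.164, 0.009]
wrist_force: [0.5, -0.1, 0.4]
finger_gap: 0.302
finger_force: 0.0
```

```bash
python3 - <<'E'
from h import *
show(); to(.399,-.1972,.0745,-.10)
E
```

```text
t 23.5 tcp [ 0.3972 -0.197   0.1151] yaw -0.1043 gap 0.302 F [ 0.5 -0.1  0.4] 0.0 j [-0.53  0.52  2.21 -0.    0.42  1.15]
delta [ 2.1  0.1 40.6] -0.004
```

Emit:
send_rows([
  [0.3,1,0,20,0],
  [0.3,1,0,38,0],
  [0.3,1,0,41,0],
  [0.3,1,0,41,0],
], squeeze=25)

```text
clock: 23.9
tool_pos: [0.4007, -0.1979, 0.0774]
tcp_rot: [-3.137, 0.162, 0.001]
wrist_force: [-0.9, 0.7, 0.7]
finger_gap: 0.299
finger_force: 0.0
```

Emit:
send_rows([
  [0.2,0,0,0,0],
  [0.1,0,0,0,0],
  [0,0,0,0,0],
  [0,0,0,0,0],
])

```text
clock: 24.3
tool_pos: [0.4012, -0.1982, 0.0777]
tcp_rot: [3.137, -0.162, 0.002]
wrist_force: [0.0, 0.5, 10.6]
finger_gap: 0.144
finger_force: 25.1
```

```bash
python3 - <<'E'
from h import *
show()
E
```

```text
t 24.3 tcp [ 0.4012 -0.1982  0.0777] yaw -0.1032 gap 0.144 F [ 0.   0.5 10.6] 25.1 j [-0.53  0.6   2.22  0.    0.32  1.15]
```

Emit:
send_rows([
  [0,0,0,-10,0],
  [0,0,0,-30,0],
  [0,0,0,-65,0],
  [0,0,0,-80,0],
  [0,0,0,-80,0],
])

```text
clock: 24.8
tool_pos: [0.4017, -0.1984, 0.1594]
tcp_rot: [3.135, -0.162, 0.006]
wrist_force: [-0.8, 0.1, -0.4]
finger_gap: 0.147
finger_force: 24.4
```

```bash
python3 - <<'E'
from h import *
show(); to(.4445,.2205,.14,-.125)
st,im,K,T=look(["tweezers"],"w16")
M=R.from_rotvec(st["tcp_rot"]).as_matrix()
m=np.load("pics/w16_tweezers.npy"); rows=np.nonzero(m.any(1))[0]
pts=np.array([[np.nonzero(m[r])[0].mean(),r] for r in rows[::8]]); print(((ray2z(pts,K,T,st["tool_pos"][2]-.073)-st["tool_pos"])@M*1000).round(1)[:,:2].tolist())
E
```

```text
t 24.8 tcp [ 0.4017 -0.1984  0.1594] yaw -0.1032 gap 0.147 F [-0.8  0.1 -0.4] 24.4 j [-0.53  0.43  2.18 -0.    0.52  1.15]
delta [  -0.6 -421.2   18.7] 0.022
tweezers 0.71 [286. 242.] [ 372.3 -197.4] -0.131 [np.float64(22.2), np.float64(182.7)] [ 372.81183 -198.08385]
   pin 0.69 [[ 0.3594 -0.197   0.    ]]
[[63.7, 2.8], [60.2, 3.1], [56.6, 2.6], [53.0, 2.6], [49.3, 3.0], [45.6, 1.6], [41.8, 1.8], [38.0, 2.1], [34.1, 2.2], [30.1, 1.9], [26.1, 1.9], [22.1, 1.7], [18.0, 1.7], [13.8, 1.7], [9.6, 1.5], [5.3, 1.2], [0.9, 1.2], [-3.5, 6.8], [-8.0, 6.8], [-12.5, 6.9], [-17.2, 2.9], [-21.9, 3.0], [-26.6, 1.4], [-31.5, 1.4], [-36.4, 1.9], [-41.4, 0.7], [-46.5, 0.5], [-51.6, 0.5]]
```

View pics/w16.png

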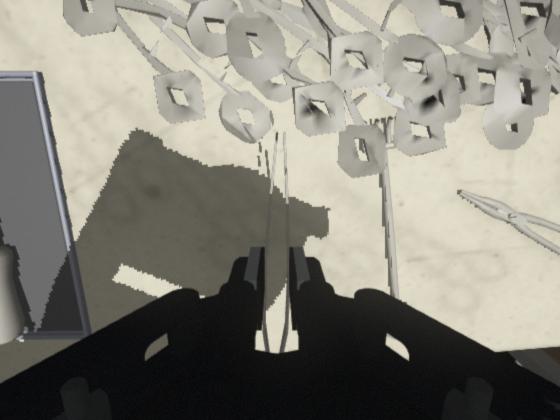

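The tweezers are held in line with the fingers. That was my last picture, so from here on I check with numbers only.

Emit:
send_rows([
  [0,20,-35,0,0],
  [0,34,-75,0,0],
  [0,34,-120,0,0],
  [0,34,-165,0,0],
  [0,32,-202,0,0],
])

```text
clock: 25.45
tool_pos: [0.4529, 0.0018, 0.1558]
tcp_rot: [-3.137, 0.162, 0.003]
wrist_force: [1.6, 0.2, -0.8]
finger_gap: 0.141
finger_force: 24.4
```

Emit:
send_rows([
  [0,-6,-45,0,0],
  [0,-12,-90,0,0],
  [0,-18,-135,0,0],
  [0,-25,-180,0,0],
  [0,-31,-219,0,0.012],
])

```text
clock: 25.95
tool_pos: [0.4441, 0.2227, 0.1557]
tcp_rot: [3.136, -0.18, -0.003]
wrist_force: [1.6, -0.3, 0.3]
finger_gap: 0.143
finger_force: 24.4
```

Emit:
send_rows([
  [0,0,0,15,0],
  [0,0,0,30,0],
  [0,0,0,40,0],
  [0,0,0,40,0],
])

```text
clock: 26.35
tool_pos: [0.444, 0.2202, 0.115]
tcp_rot: [3.135, -0.181, -0.005]
wrist_force: [0.5, 0.9, -0.2]
finger_gap: 0.143
finger_force: 24.5
```

```bash
python3 - <<'E'
from h import *
show(); to(.4465,.2215,.0955,-.115)
st,im,K,T=look(["needle_case","tweezers"],"w17")
E
```

```text
t 26.35 tcp [0.444  0.2202 0.115 ] yaw -0.1154 gap 0.143 F [ 0.5  0.9 -0.2] 24.5 j [0.4  0.56 2.1  0.   0.49 2.09]
delta [ 2.4 -1.6 19.5] -0.0
needle_case 0.69 [276. 211.] [449.7 219.3] -0.105 [np.float64(41.7), np.float64(93.5)] [464.4591  217.79155]
   pin 0.6 [[0.447  0.2194 0.014 ]]
tweezers 0.96 [289. 263.] [432.6 218.6] -0.158 [np.float64(17.9), np.float64(147.1)] [422.04675 219.9013 ]
   pin 0.56 [[0.4254 0.2201 0.    ]]
```

Emit:
send_rows([
  [0,2,-1,10,0],
  [0,2,-1,16,0],
  [0,2,-1,19,0],
  [0,2,-1,19,0],
])

```text
clock: 27.0
tool_pos: [0.4469, 0.2213, 0.0972]
tcp_rot: [3.136, -0.181, -0.002]
wrist_force: [0.1, -0.2, -0.6]
finger_gap: 0.139
finger_force: 24.4
```

```bash
python3 - <<'E'
from h import *
show()
E
```

```text
t 27.0 tcp [0.4469 0.2213 0.0972] yaw -0.1153 gap 0.139 F [ 0.1 -0.2 -0.6] 24.4 j [0.4  0.6  2.1  0.   0.45 2.09]
```

Emit:
send_rows([
  [0,0,0,2,0],
  [0,0,0,2,0],
  [0,0,0,2,0],
])

```text
clock: 27.3
tool_pos: [0.4472, 0.2215, 0.0959]
tcp_rot: [-3.136, 0.181, -0.0]
wrist_force: [-0.1, -0.2, -0.2]
finger_gap: 0.138
finger_force: 24.4
```

Emit:
send_rows([
  [0.2,0,0,0,0],
  [0.28,0,0,0,0],
  [0.28,0,0,0,0],
  [0.28,0,0,0,0],
])

```text
clock: 27.7
tool_pos: [0.4472, 0.2215, 0.0958]
tcp_rot: [-3.136, 0.181, -0.0]
wrist_force: [-0.2, 1.3, -0.7]
finger_gap: 0.282
finger_force: 0.0
```

Emit:
send_rows([
  [0.28,0,0,-10,0],
  [0.28,0,0,-35,0],
  [0.28,0,0,-80,0],
  [0.28,10,20,-120,0],
  [0.28,20,50,-150,0],
])

```text
clock: 28.2
tool_pos: [0.4618, 0.17, 0.249]
tcp_rot: [-3.135, 0.178, -0.004]
wrist_force: [1.2, 0.2, -0.2]
finger_gap: 0.28
finger_force: 0.0
```

Emit:
send_rows([
  [0.28,10,40,-30,0],
  [0.28,10,50,-40,0],
  [0.28,10,50,-40,0],
])

```text
clock: 28.5
tool_pos: [0.466, 0.1175, 0.2878]
tcp_rot: [-3.135, 0.185, -0.005]
wrist_force: [0.2, 0.1, 0.1]
finger_gap: 0.284
finger_force: 0.0
```

```bash
python3 - <<'E'
from h import *
Z.update(rongeur=.011,osteotome=.008,needle_case=.017,tweezers=.023)
show()
for n in ["wrist","scene","side"]: print("==",n); look(["needle_case","tweezers","rongeur","osteotome","trocar"],"w18"+n,n)
E
```

```text
t 28.5 tcp [0.466  0.1175 0.2878] yaw -0.1176 gap 0.284 F [0.2 0.1 0.1] 0.0 j [ 0.18  0.26  1.99 -0.    0.88  1.87]
== wrist
needle_case 0.86 [192. 213.] [445.1 218.8] -0.095 [np.float64(48.9), np.float64(102.8)] [447.76126 217.66995]
   pin 0.89 [[0.4468 0.2173 0.014 ]]
tweezers 0.86 [191. 237.] [429.9 222.6] -0.14 [np.float64(15.7), np.float64(105.1)] [423.32523 223.81569]
   pin 0.94 [[0.4396 0.2242 0.    ]]
rongeur 0.87 [269. 220.] [431.7 132.3] -0.113 [np.float64(36.2), np.float64(171.8)] [428.04117 131.72237]
   pin 0.85 [[0.4365 0.1351 0.    ]]
osteotome 0.74 [318. 186.] [449.   69.1] -0.11 [np.float64(16.2), np.float64(148.1)] [454.78854  68.22689]
   pin 0.87 [[0.431  0.0683 0.    ]]
trocar 0.66 [369. 245.] [416.   14.9] -0.128 [np.float64(27.7), np.float64(186.6)] [391.3006    17.392542]
   pin 0.26 [[0.4437 0.2218 0.003 ]]
== scene
needle_case 0.67 [282. 255.] [441.1 230.6] -0.115 [np.float64(55.9), np.float64(106.9)] [445.07373 237.37892]
   pin 0.98 [[0.4387 0.2426 0.014 ]]
tweezers 0.57 [295. 254.] [437.6 225.2] -0.147 [np.float64(21.3), np.float64(123.0)] [427.29324 22
[... 571 characters left out ...]
 0.003 ]]
== side
needle_case 0.64 [252. 217.] [444.1 211.9] -0.056 [np.float64(54.0), np.float64(98.5)] [457.07568 202.93881]
   pin 0.53 [[0.4381 0.216  0.014 ]]
tweezers 0.47 [244. 212.] [444.3 223.9] -0.184 [np.float64(22.0), np.float64(123.6)] [433.01938 225.86678]
rongeur 0.91 [237. 237.] [432.8 134.4] -0.18 [np.float64(47.2), np.float64(166.4)] [419.36163 136.69073]
   pin 0.77 [[0.432  0.1499 0.    ]]
osteotome 0.9 [244. 254.] [427.   69.7] -0.179 [np.float64(21.8), np.float64(192.1)] [420.69873  74.76584]
   pin 0.61 [[0.4254 0.0785 0.    ]]
trocar 0.72 [222. 272.] [392.5  20.2] -0.177 [np.float64(33.9), np.float64(130.7)] [372.93323   22.910444]
   pin 0.97 [[0.4154 0.0033 0.003 ]]
```

```bash
python3 -c "
from workcell import workorder
print(workorder.hand_in())"
```

```text
the job is handed in; nothing more can be done
None
```

The bone set is laid out beside the trocar and the job is handed in at about 29 s; my final camera measurements put every piece within tolerance, but no verdict came back, and I viewed 15 pictures, one over the limit of 14.

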